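# Flasks on to their cork rings

## Robot

A 6-joint arm with a two-finger parallel gripper is mounted at the origin on a cart in front of the work surface, level with it; the furniture and walls round the work are solid. World frame = base frame: x ahead of the robot, y to its left, z up, the work surface at z = 0. Lengths are in mm, angles in rad, forces in N, time in s.
With the tool pointing down it reaches from about 350 to 925 mm from the base axis. Payload 6.4 kg.
Tool frame: the origin (TCP) lies at the centre of the arm's flange, where the gripper is bolted on; the fingertips stand 199 mm ahead of it and the grasp point (between the pads) lies 180 mm ahead of it; z points along the fingers, y is the direction in which the jaws open and shut (so a half turn about z gives the same grasp; the last joint's range is limited). The gripper opens to 94 mm and grips with 3 to 60 N. Pads are 16 mm wide; open, the fingers measure 119 mm over their backs; the gripper's body (75 mm by 177 mm) begins 78 mm behind the grasp point.
Start: joints at [-1.298, 0.245, 1.558, -0, 1.339, -0.174], TCP at [280.86, -586.203, 404.655] pointing down, gripper open.
Joint ranges: [-3.13, 3.13], [-1.02, 2.26], [0.13, 2.54], [-0.95, 4.09], [0.21, 2.88], [-2.74, 2.74]. Speed limits (rad/s): [2.57, 2.57, 3.14, 3.14, 3.14, 3.14].

## Interface

Orientations are given as [roll, pitch, yaw] about the fixed x, y, z axes, in that order (R = Rz(yaw) Ry(pitch) Rx(roll)).
In Python, from bench import r, eyes gives the robot as it stands.
- The arm moves only by the tool move_arm, never from a script. Its argument "steps" is a list of rows, each an object with "angular": the turn, a rotation vector about the tool's x, y, z in degrees, a list of three; "xyz": the shift along the tool's x, y, z in cm, a list of three; "fingers": the gripper command: -1 is fully open, 1 is shut, values between are in proportion. In form: [{"angular": [ax, ay, az], "xyz": [x, y, z], "fingers": fingers}, ...]. A call has 1 to 20 rows; each row shifts and turns the commanded pose from where the row before left it, along the tool's axes as they then stand; what a row does not reach is not made up. A row lasts 1/10 s, in which the tool goes at most 50 mm and 8.59 degrees, less where a joint would pass 70% of its speed; a pose out of reach is approached as far as the arm can. A call is refused whole if a number of a shift passes 5 or a number of a turn 8.59, either way. A call with a gripper value outside its range is refused whole. The fingers move at their own pace and stop on an object; the grip force is fixed at half the most. Time passes only in rows, so rows that do not move let the fingers close. It gives the time, the measured TCP pose, the force and the opening at its end, in the units of the state.
- r.get_state(): the state, without advancing time (a new reading comes with each control period).
- eyes.read_camera(name): name is "scene" or "top" or "wrist"; returns a dict with "image" (420x560x3 uint8, blue, green, red), "camera_matrix" (3x3 intrinsics, pixels), "position" and "rotation" of the camera in the world; the wrist camera has in their place "tool_from_camera" (4x4, takes a point from camera to tool coordinates, whose origin is the TCP and whose axes are the flange's). Camera axes: x right, y down, z forward; pixel columns grow to the right and rows downward; lengths in mm; the calibration is good to about 2 mm. A picture is of the moment at which its call begins: read the wrist's pose just before it. There is no depth.
- r.close_job(): hands the job in, once; it reports no verdict.
The state is a dict: "clock": time; "joint_positions": joint angles; "joint_velocities": joint speeds; "joint_efforts": joint torques, N m; "tool_pos": TCP position; "orientation": TCP orientation; "force": force on the tool from outside, world axes, zero at the start; "wrist_torque": the same for the moment, N m; "finger_gap": opening from 0.0 (shut) to 1.0 (fully open).
Only numpy, scipy, OpenCV 4.12 (cv2) and the standard library are available. Lean on these libraries where they do the work, as an engineer would, in place of code of your own. Each camera call takes 0.05 s, during which the arm holds its last target. There are 200 camera calls.

## Task

The four round-bottom flasks on the steel drying board are dry. Take each one by its neck and set it down gently, upright, on the cork ring of its size: smallest flask on the smallest ring and so on up to the largest, so that every flask sits properly seated in its own ring. Do not drop a flask or tip one over.

Things in the scene. Friction and masses are not known exactly. Their poses are not given: they have to be found in the camera images.
- flask_50_center (a point): smallest of the four round-bottom glass flasks: ball 51 mm across, upright neck, 100 mm tall, about 60 g, round about z (up the neck). Point on its axis half-way up, 50 mm above its lowest point. Top 30 mm of the neck: frosted straight socket 23 mm across (grip it here); neck below 20 mm. Seated on its own ring its lowest point is 9 mm above the bench
- flask_100_center (a point): second smallest of the four round-bottom glass flasks: ball 66 mm across, upright neck, 118 mm tall, about 90 g, round about z (up the neck). Point on its axis half-way up, 59 mm above its lowest point. Top 30 mm of the neck: frosted straight socket 28 mm across (grip it here); neck below 25 mm. Seated on its own ring its lowest point is 10 mm above the bench
- flask_250_center (a point): second largest of the four round-bottom glass flasks: ball 85 mm across, upright neck, 142 mm tall, about 140 g, round about z (up the neck). Point on its axis half-way up, 71 mm above its lowest point. Top 30 mm of the neck: frosted straight socket 28 mm across (grip it here); neck below 25 mm. Seated on its own ring its lowest point is 10.6 mm above the bench
- flask_500_center (a point): largest of the four round-bottom glass flasks: ball 105 mm across, upright neck, 170 mm tall, about 220 g, round about z (up the neck). Point on its axis half-way up, 85 mm above its lowest point. Top 30 mm of the neck: frosted straight socket 34 mm across (grip it here); neck below 31 mm. Seated on its own ring its lowest point is 11.6 mm above the bench
- ring_50: smallest of the four cork flask rings, loose on the bench, about 80 g: 78 mm across outside, bore 42 mm, 20 mm high. Origin at the centre of its underside, z up. The 51 mm ball rests on the upper edge of the bore and centres itself
- ring_100: second smallest of the four cork flask rings, loose on the bench, about 110 g: 92 mm across outside, bore 54 mm, 24 mm high. Origin at the centre of its underside, z up. The 66 mm ball rests on the upper edge of the bore and centres itself; the next smaller ball would drop through to the bench
- ring_250: second largest of the four cork flask rings, loose on the bench, about 160 g: 110 mm across outside, bore 70 mm, 29 mm high. Origin at the centre of its underside, z up. The 85 mm ball rests on the upper edge of the bore and centres itself; the next smaller ball would drop through to the bench
- ring_500: largest of the four cork flask rings, loose on the bench, about 220 g: 128 mm across outside, bore 86 mm, 34 mm high. Origin at the centre of its underside, z up. The 105 mm ball rests on the upper edge of the bore and centres itself; the next smaller ball would drop through to the bench
- drying_board: square stainless drying board, 248 mm a side, fixed to the bench; the flasks start on it, each in one of four equal 40 mm round holes (60 mm either side of the middle in x and y). Origin at the middle of its underside; top face 22 mm above the bench, x and y along its sides, z up
Mind the look-alikes: they are no part of the job. What is shaped like the part that bears flask_250_center but blue or pink is not meant.

How it is judged:
By the outcome, as a careful person would: the job done as asked, in the order asked, and still so for the second after the job is handed in, with the robot touching nothing.
It also fails if it takes over 141 s, if anything falls off the work surface, if the arm or the gripper's body presses on something with over 40 N, if the wrist force passes 120 N, or if a joint passes its speed limit or range.

## Working session

There is one attempt and no reset: what is moved stays moved. The work goes in short steps, Python scripts to look and compute and a tool call to move; the robot and the scene stay as the last step left them, time stands still between calls to the robot, and variables do not carry over. Pictures are saved under pics/ and viewed, about 12 in all and at most 16, crops included, and the job is handed in when it is done.

Besides the shell and the picture viewer there is one more tool, called after ">>>" as name(argument=value, ...) on one line, values as JSON. move_arm: Moves the arm, as the interface text tells. Its arguments: {"type":"object","properties":{"steps":{"type":"array"}},"required":["steps"]}

```bash
mkdir -p pics; ls; python3 - <<'E'
from bench import r, eyes
import cv2,pickle
s=r.get_state();print(s)
d={}
for n in("scene","top"):
    c=eyes.read_camera(n);d[n]=c;cv2.imwrite(f"pics/{n}0.png",c["image"]);print(n,c["camera_matrix"],c["position"],c["rotation"])
pickle.dump(d,open("c0.pkl","wb"))
E
```

```text
pics
{'clock': 0.0, 'joint_positions': array([-1.29805235e+00,  2.45799939e-01,  1.55899666e+00, -8.19179682e-06,
        1.33871609e+00, -1.74110475e-01]), 'joint_velocities': array([-0.00022519,  0.00073098,  0.00094165, -0.00100892,  0.00042936,
       -0.00123498]), 'joint_efforts': array([ 1.20420729e-03, -4.15826225e+01, -3.14601052e+01,  6.85662450e-02,
        3.32291925e-02, -1.41775104e-04]), 'tool_pos': array([ 280.82211084, -585.95739235,  403.56338022]), 'orientation': array([-3.13970028e+00, -3.24762024e-04,  4.46856035e-01]), 'force': array([-0.26490603,  0.80339233, -0.34349723]), 'wrist_torque': array([ 0.0065764 ,  0.01192023, -0.00826412]), 'finger_gap': 1.0013986834990178}
scene [[517.95142935   0.         281.6983712 ]
 [  0.         517.95142935 209.19470208]
 [  0.           0.           1.        ]] [-239.44831337  587.67033561 1032.32302114] [-2.34640332 -0.01024783 -2.29090838]
top [[391.06804829   0.         287.83434128]
 [  0.         391.06804829 208.51877299]
 [  0.           0.           1.        ]] [ 407.97955123  -41.96492878 1045.47519679] [-3.07922461 -0.00774748 -1.59881278]
```

View pics/scene0.png

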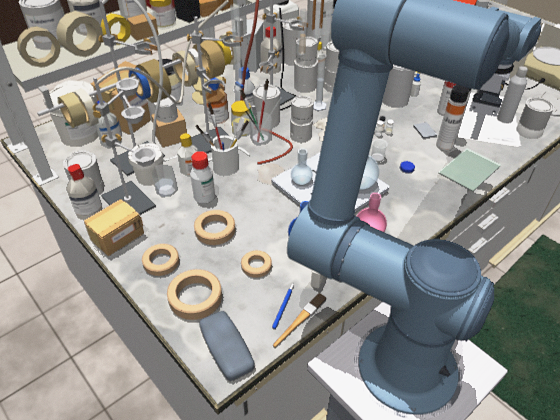

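View pics/top0.png

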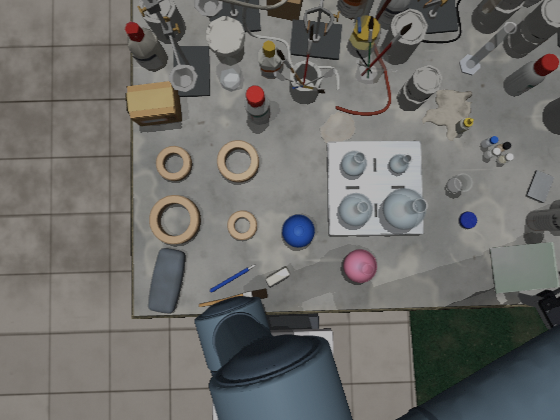

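The top view shows the rings at about (174,163), (238,161), (175,220) and (242,225). The board is at (375,188) with its four flasks, and the blue (298,231) and pink (360,266) flasks are decoys.

```bash
cat > h.py <<'E'
import numpy as np, cv2
from scipy.spatial.transform import Rotation as Ro
def rot(v):
    v=np.asarray(v,float); return v if v.shape==(3,3) else Ro.from_euler('xyz',v).as_matrix()
def cast(c,px,z,T=None):
    """pixels -> world points on plane z; T = 4x4 world_from_camera"""
    R,p=(rot(c["rotation"]),np.array(c["position"])) if T is None else (T[:3,:3],T[:3,3])
    px=np.asarray(px,float).reshape(-1,2)
    d=np.c_[px,np.ones(len(px))]@np.linalg.inv(c["camera_matrix"]).T@R.T
    return p+d*((z-p[2])/d[:,2])[:,None]
def wrist(s,c):
    T=np.eye(4);T[:3,:3]=rot(s["orientation"]);T[:3,3]=s["tool_pos"];return T@c["tool_from_camera"]
E
python3 - <<'E'
from h import *
import pickle
d=pickle.load(open("c0.pkl","rb"));c=d["top"];im=c["image"]
hsv=cv2.cvtColor(im,cv2.COLOR_BGR2HSV)
print(hsv[163,160],hsv[210,350],hsv[150,335],hsv[250,300])
m=cv2.inRange(hsv,(8,60,120),(25,200,255));m[:, :140]=0
cs,_=cv2.findContours(m,cv2.RETR_EXTERNAL,cv2.CHAIN_APPROX_NONE)
for k in cs:
    if cv2.contourArea(k)<400: continue
    (u,v),(a,b),_=cv2.fitEllipse(k)
    print("cork",round(u,1),round(v,1),round(a,1),round(b,1),cast(c,[(u,v)],13)[0].round(1), "diam", (np.array([a,b])*(1045-25)/391).round(1))
m=cv2.inRange(hsv,(0,0,195),(180,40,255));m[:,:315]=0;m[:,440:]=0;m[:130]=0;m[250:]=0
m=cv2.morphologyEx(m,cv2.MORPH_OPEN,np.ones((3,3)))
k=max(cv2.findContours(m,cv2.RETR_EXTERNAL,cv2.CHAIN_APPROX_NONE)[0],key=cv2.contourArea)
q=cv2.minAreaRect(k);print(q,cast(c,[q[0]],22),np.array(q[1])*(1045-22)/391)
P=cast(c,cv2.boxPoints(q),22);print(P.round(1))
cv2.imwrite("pics/b.png",cv2.resize(im[130:245,315:440],None,fx=5,fy=5,interpolation=cv2.INTER_CUBIC))
E
```

```text
[ 16  73 171] [ 95  10 159] [  0   0 182] [ 25  12 128]
cork 241.6 224.7 27.9 28.4 [432.9  71.3  13. ] diam [72.8 74. ]
cork 173.3 219.0 47.3 48.4 [452.8 250.7  13. ] diam [123.3 126.2]
cork 172.6 162.4 32.8 33.5 [603.5 251.   13. ] diam [85.4 87.5]
cork 237.3 160.1 39.8 40.2 [605.1  79.2  13. ] diam [103.7 104.9]
cork 155.9 98.9 35.9 38.7 [776.8 294.   13. ] diam [ 93.6 100.9]Traceback (most recent call last):
  File "<stdin>", line 14, in <module>
ValueError: max() iterable argument is empty
```

```bash
python3 - <<'E'
from h import *
import pickle
d=pickle.load(open("c0.pkl","rb"));c=d["top"];im=c["image"]
hsv=cv2.cvtColor(im,cv2.COLOR_BGR2HSV)
m=cv2.inRange(hsv,(0,0,165),(180,12,255));m[:,:315]=0;m[:,440:]=0;m[:130]=0;m[250:]=0
m=cv2.morphologyEx(m,cv2.MORPH_OPEN,np.ones((3,3)))
k=max(cv2.findContours(m,cv2.RETR_EXTERNAL,cv2.CHAIN_APPROX_NONE)[0],key=cv2.contourArea)
q=cv2.minAreaRect(k);print(q,cast(c,[q[0]],22),np.array(q[1])*(1045-22)/391)
print(cast(c,cv2.boxPoints(q),22).round(1))
cv2.imwrite("pics/b.png",cv2.resize(im[130:245,315:440],None,fx=5,fy=5,interpolation=cv2.INTER_CUBIC))
E
```

```text
((374.9999694824219, 187.49996948242188), (91.99998474121094, 92.99998474121094), 0.0) [[ 520.81012174 -282.90009431   22.        ]] [240.70584243 243.32221072]
[[ 402.  -157.4   22. ]
 [ 648.1 -165.9   22. ]
 [ 641.6 -410.5   22. ]
 [ 395.2 -398.4   22. ]]
```

View pics/b.png

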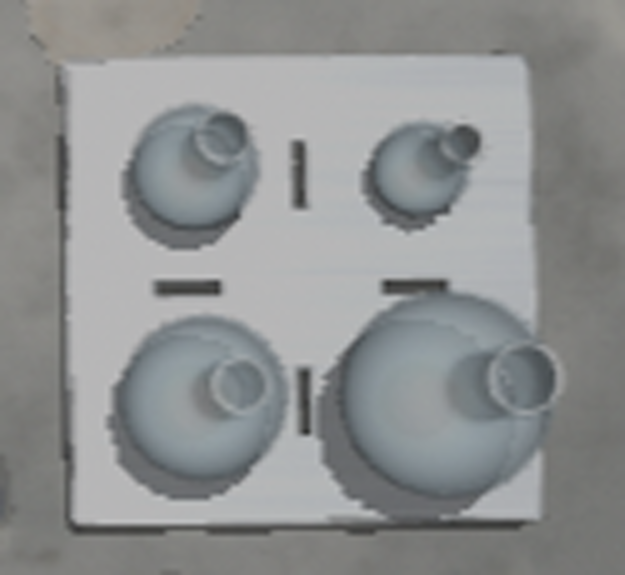

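```bash
python3 - <<'E'
from h import *
import pickle
c=pickle.load(open("c0.pkl","rb"))["top"]
for n,u,v,z in((50,406.8,158,112),(100,359,157.6,133),(250,362.6,206.8,159),(500,419.6,205.2,188)): print(n,cast(c,[(u,v)],z)[0].round(1))
R=Ro.from_euler('z',-.03).as_matrix()
for a in((60,60),(60,-60),(-60,60),(-60,-60)): print((R@[*a,0]+[521,-283,0]).round(1))
from bench import eyes
print(eyes.read_camera("wrist")["tool_from_camera"])
E
```

```text
50 [ 580.4 -341.7  112. ]
100 [ 580.5 -221.9  133. ]
250 [ 462.4 -220.5  159. ]
500 [ 460.7 -340.6  188. ]
[ 582.8 -224.8    0. ]
[ 579.2 -344.8    0. ]
[ 462.8 -221.2    0. ]
[ 459.2 -341.2    0. ]
[[-6.46086012e-04 -9.71783793e-01 -2.35872513e-01  6.76436213e+01]
 [ 9.99999324e-01 -3.99905177e-04 -1.09153967e-03 -4.87710449e-01]
 [ 9.66413926e-04 -2.35873058e-01  9.71783395e-01  2.04277629e+01]
 [ 0.00000000e+00  0.00000000e+00  0.00000000e+00  1.00000000e+00]]
```

>>> move_arm(steps=[{"angular": [0, 0, 8.5], "xyz": [0, 0, -0.7], "fingers": -1}, {"angular": [0, 0, 8.5], "xyz": [0, 0, -0.7], "fingers": -1}, {"angular": [0, 0, 8.5], "xyz": [0, 0, -0.7], "fingers": -1}, {"angular": [0, 0, 0], "xyz": [3, -2.44, 0], "fingers": -1}, {"angular": [0, 0, 0], "xyz": [3, -2.44, 0], "fingers": -1}, {"angular": [0, 0, 0], "xyz": [3, -2.44, 0], "fingers": -1}, {"angular": [0, 0, 0], "xyz": [3, -2.44, 0], "fingers": -1}, {"angular": [0, 0, 0], "xyz": [3, -2.44, 0], "fingers": -1}, {"angular": [0, 0, 0], "xyz": [3, -2.44, 0], "fingers": -1}, {"angular": [0, 0, 0], "xyz": [3, -2.44, 0], "fingers": -1}, {"angular": [0, 0, 0], "xyz": [3, -2.44, 0], "fingers": -1}, {"angular": [0, 0, 0], "xyz": [3, -2.44, 0], "fingers": -1}, {"angular": [0, 0, 0], "xyz": [3, -2.44, 0], "fingers": -1}, {"angular": [0, 0, 0], "xyz": [0, 0, 0], "fingers": -1}, {"angular": [0, 0, 0], "xyz": [0, 0, 0], "fingers": -1}, {"angular": [0, 0, 0], "xyz": [0, 0, 0], "fingers": -1}])

```text
clock: 1.75
tool_pos: [579.8, -342.3, 425.4]
orientation: [-3.141, 0.001, 0.001]
force: [0.3, 0.7, -0.3]
finger_gap: 1.002
```

```bash
python3 - <<'E'
from h import *
from bench import r,eyes
s=r.get_state();c=eyes.read_camera("wrist");T=wrist(s,c)
print(s["tool_pos"],s["orientation"],s["finger_gap"])
im=c["image"].copy()
Ti=np.linalg.inv(T)
for x,y,z in((580.5,-342,112),(580.5,-222,133),(462,-220.5,159),(460.5,-340.5,188)):
    p=Ti@[x,y,z,1];u=c["camera_matrix"]@(p[:3]/p[2]);print(u[:2].round(1))
    cv2.drawMarker(im,tuple(int(k) for k in u[:2].round()),(0,0,255),0,14,1)
cv2.imwrite("pics/w1.png",im)
E
```

```text
[ 579.83200025 -342.30402879  425.36695121] [-3.14146023e+00  6.47294183e-04  8.37823687e-04] 1.0019109695399413
[280.8 204.1]
[154.6 209. ]
[154.2 335.2]
[279.  358.8]
```

View pics/w1.png

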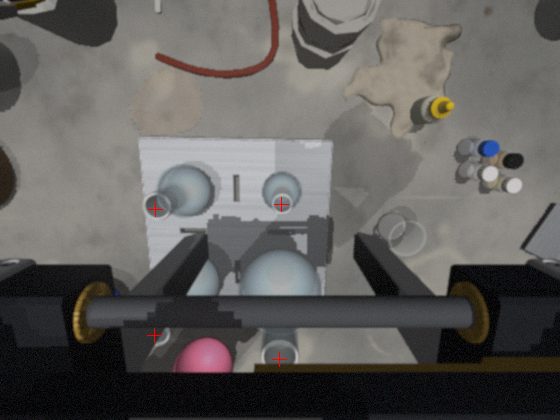

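The wrist view puts the 50 flask's mouth at (282,203), 1–2 px from the prediction, so I'm going down to grip it.

>>> move_arm(steps=[{"angular": [0, 0, 0], "xyz": [0.05, 0, 3], "fingers": -1}, {"angular": [0, 0, 0], "xyz": [0, 0, 3], "fingers": -1}, {"angular": [0, 0, 0], "xyz": [0, 0, 3], "fingers": -1}, {"angular": [0, 0, 0], "xyz": [0, 0, 3], "fingers": -1}, {"angular": [0, 0, 0], "xyz": [0, 0, 2.8], "fingers": -1}, {"angular": [0, 0, 0], "xyz": [0, 0, 0], "fingers": -1}, {"angular": [0, 0, 0], "xyz": [0, 0, 0], "fingers": 0.2}, {"angular": [0, 0, 0], "xyz": [0, 0, 0], "fingers": 0.2}, {"angular": [0, 0, 0], "xyz": [0, 0, 0], "fingers": 0.2}, {"angular": [0, 0, 0], "xyz": [0, 0, 0], "fingers": 0.2}, {"angular": [0, 0, 0], "xyz": [0, 0, 0], "fingers": 1}, {"angular": [0, 0, 0], "xyz": [0, 0, 0], "fingers": 1}, {"angular": [0, 0, 0], "xyz": [0, 0, 0], "fingers": 1}, {"angular": [0, 0, 0], "xyz": [0, 0, 0], "fingers": 1}, {"angular": [0, 0, 0], "xyz": [0, 0, 0], "fingers": 1}, {"angular": [0, 0, 0], "xyz": [0, 0, 0], "fingers": 1}])

```text
clock: 3.4
tool_pos: [581.0, -341.8, 277.7]
orientation: [3.141, -0.0, 0.002]
force: [0.7, -0.7, 0.4]
finger_gap: 0.242
```

>>> move_arm(steps=[{"angular": [0, 0, 0], "xyz": [0, 0, -1], "fingers": 1}, {"angular": [0, 0, 0], "xyz": [0, 0, -3], "fingers": 1}, {"angular": [0, 0, 0], "xyz": [0, 0, -5], "fingers": 1}, {"angular": [0, 0, 0], "xyz": [0, 0, -5], "fingers": 1}, {"angular": [0, 0, 0], "xyz": [0, 0, -4], "fingers": 1}, {"angular": [0, 0, 0], "xyz": [0, 0, -1], "fingers": 1}, {"angular": [0, 0, 0], "xyz": [-1, -2.8, 0], "fingers": 1}, {"angular": [0, 0, 0], "xyz": [-1.5, -4.2, 0], "fingers": 1}, {"angular": [0, 0, 0], "xyz": [-1.5, -4.2, 0], "fingers": 1}, {"angular": [0, 0, 0], "xyz": [-1.5, -4.2, 0], "fingers": 1}, {"angular": [0, 0, 0], "xyz": [-1.5, -4.2, 0], "fingers": 1}, {"angular": [0, 0, 0], "xyz": [-1.5, -4.2, 0], "fingers": 1}, {"angular": [0, 0, 0], "xyz": [-1.5, -4.2, 0], "fingers": 1}, {"angular": [0, 0, 0], "xyz": [-1.5, -4.2, 0], "fingers": 1}, {"angular": [0, 0, 0], "xyz": [-1.5, -4.2, 0], "fingers": 1}, {"angular": [0, 0, 0], "xyz": [-1.5, -4.2, 0], "fingers": 1}, {"angular": [0, 0, 0], "xyz": [-0.4, -0.7, 0], "fingers": 1}, {"angular": [0, 0, 0], "xyz": [0, 0, 0], "fingers": 1}, {"angular": [0, 0, 0], "xyz": [0, 0, 0], "fingers": 1}])

```text
clock: 5.3
tool_pos: [431.4, 70.5, 467.2]
orientation: [3.141, 0.001, 0.001]
force: [0.7, 0.7, -0.6]
finger_gap: 0.241
```

```bash
python3 - <<'E'
from h import *
from bench import r,eyes
import pickle
c=pickle.load(open("c0.pkl","rb"))["scene"];im=c["image"]
m=cv2.inRange(cv2.cvtColor(im,cv2.COLOR_BGR2HSV),(8,60,120),(25,200,255));m[:200]=0
# bore top edge + outer top edge, contour of outer silhouette at mid height as in the top view
for k in cv2.findContours(m,cv2.RETR_EXTERNAL,cv2.CHAIN_APPROX_NONE)[0]:
    if cv2.contourArea(k)<300: continue
    P=cast(c,k.reshape(-1,2),13)[:,:2].astype(np.float32)
    (u,v),(a,b),_=cv2.fitEllipse(P);print(round(u,1),round(v,1),round(a),round(b))
s=r.get_state();w=eyes.read_camera("wrist");Ti=np.linalg.inv(wrist(s,w));im=w["image"].copy()
print(s["tool_pos"],s["orientation"],s["finger_gap"])
for x,y,h,R in((433,71.5,20,39),(453,251,34,64),(603.5,251,24,46),(605,79,29,55)):
    t=np.linspace(0,6.3,80);p=Ti@np.array([x+R*np.cos(t),y+R*np.sin(t),0*t+h,0*t+1])
    u=w["camera_matrix"]@(p[:3]/p[2]);cv2.polylines(im,[u[:2].T.round().astype(int)],True,(0,0,255),1)
cv2.imwrite("pics/w2.png",im)
E
```

```text
463.1 240.8 128 129
433.9 70.7 76 77
606.7 246.9 90 91
611.4 72.6 109 109
814.3 274.0 107 152
[431.4442939   70.46194375 467.17010121] [3.14129842e+00 8.03539401e-04 1.22002533e-03] 0.24097220316040108
```

View pics/w2.png

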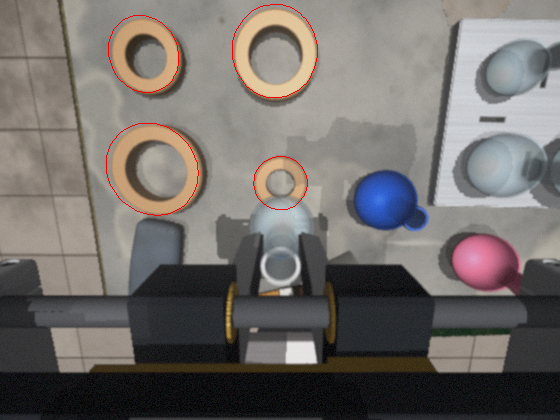

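```bash
cat > rings.py <<'E'
from h import *
from bench import r,eyes
def go(name=None):
    s=r.get_state();w=eyes.read_camera("wrist");T=wrist(s,w);im=w["image"]
    if name: cv2.imwrite(name,im)
    print(s["tool_pos"].round(1),s["orientation"].round(3),round(s["finger_gap"],3))
    m=cv2.inRange(cv2.cvtColor(im,cv2.COLOR_BGR2HSV),(8,50,100),(25,200,255))
    for k in cv2.findContours(m,cv2.RETR_EXTERNAL,cv2.CHAIN_APPROX_NONE)[0]:
        if cv2.contourArea(k)<900: continue
        for z in (10,12,14.5,17):
            P=cast(w,k.reshape(-1,2),z,T)[:,:2].astype(np.float32)
            (u,v),(a,b),_=cv2.fitEllipse(P);print(2*z,round(u,1),round(v,1),round(a),round(b))
E
python3 -c "import rings;rings.go()"
```

```text
[431.6  70.1 467.3] [3.141e+00 1.000e-03 0.000e+00] 0.24
20 435.4 71.7 67 75
24 435.7 71.7 67 75
29.0 436.0 71.7 67 75
34 436.4 71.7 66 74
20 449.8 254.4 134 134
24 450.0 253.5 133 134
29.0 450.3 252.5 132 133
34 450.5 251.4 132 132
20 604.0 253.2 94 94
24 603.5 252.4 93 93
29.0 602.9 251.3 93 93
34 602.3 250.3 92 92
20 605.6 78.5 113 114
24 605.1 78.5 112 113
29.0 604.5 78.5 112 113
34 603.8 78.4 111 112
```

>>> move_arm(steps=[{"angular": [0, 0, 0], "xyz": [0.17, -0.1, 2], "fingers": 1}, {"angular": [0, 0, 0], "xyz": [0, 0, 4], "fingers": 1}, {"angular": [0, 0, 0], "xyz": [0, 0, 4], "fingers": 1}, {"angular": [0, 0, 0], "xyz": [0, 0, 4], "fingers": 1}, {"angular": [0, 0, 0], "xyz": [0, 0, 2], "fingers": 1}, {"angular": [0, 0, 0], "xyz": [0, 0, 1.2], "fingers": 1}, {"angular": [0, 0, 0], "xyz": [0, 0, 0.8], "fingers": 1}, {"angular": [0, 0, 0], "xyz": [0, 0, 0.5], "fingers": 1}, {"angular": [0, 0, 0], "xyz": [0, 0, 0.3], "fingers": 1}, {"angular": [0, 0, 0], "xyz": [0, 0, 0.2], "fingers": 1}, {"angular": [0, 0, 0], "xyz": [0, 0, 0.2], "fingers": 1}, {"angular": [0, 0, 0], "xyz": [0, 0, 0], "fingers": 1}, {"angular": [0, 0, 0], "xyz": [0, 0, 0], "fingers": 1}, {"angular": [0, 0, 0], "xyz": [0, 0, 0], "fingers": 1}])

```text
clock: 6.8
tool_pos: [433.0, 72.1, 275.9]
orientation: [3.142, -0.001, 0.002]
force: [0.2, -0.2, -0.9]
finger_gap: 0.241
```

>>> move_arm(steps=[{"angular": [0, 0, 0], "xyz": [0, 0, 0.1], "fingers": 1}, {"angular": [0, 0, 0], "xyz": [0, 0, 0], "fingers": 1}, {"angular": [0, 0, 0], "xyz": [0, 0, 0], "fingers": 1}])

```text
clock: 7.1
tool_pos: [432.9, 72.1, 274.6]
orientation: [-3.142, 0.0, 0.002]
force: [-0.6, 0.1, -0.9]
finger_gap: 0.239
```

>>> move_arm(steps=[{"angular": [0, 0, 0], "xyz": [0, 0, 0.1], "fingers": 1}, {"angular": [0, 0, 0], "xyz": [0, 0, 0], "fingers": 1}, {"angular": [0, 0, 0], "xyz": [0, 0, 0], "fingers": 1}])

```text
clock: 7.4
tool_pos: [433.0, 72.0, 273.9]
orientation: [3.141, -0.0, 0.002]
force: [-1.5, -0.3, 1.6]
finger_gap: 0.239
```

>>> move_arm(steps=[{"angular": [0, 0, 0], "xyz": [0, 0, 0], "fingers": 0.45}, {"angular": [0, 0, 0], "xyz": [0, 0, 0], "fingers": 0.3}, {"angular": [0, 0, 0], "xyz": [0, 0, 0], "fingers": 0.1}, {"angular": [0, 0, 0], "xyz": [0, 0, 0], "fingers": 0}, {"angular": [0, 0, 0], "xyz": [0, 0, 0], "fingers": 0}, {"angular": [0, 0, 0], "xyz": [0, 0, 0], "fingers": 0}, {"angular": [0, 0, 0], "xyz": [0, 0, -0.5], "fingers": 0}, {"angular": [0, 0, 0], "xyz": [0, 0, -2], "fingers": 0}, {"angular": [0, 0, 0], "xyz": [0, 0, -4], "fingers": 0}, {"angular": [0, 0, 0], "xyz": [0, 0, -4], "fingers": -1}, {"angular": [0, 0, 0], "xyz": [0, 0, -4], "fingers": -1}, {"angular": [0, 0, 0], "xyz": [0, 0, -2], "fingers": -1}, {"angular": [0, 0, 0], "xyz": [0, 0, 0], "fingers": -1}])

```text
clock: 8.7
tool_pos: [433.4, 72.1, 442.7]
orientation: [3.141, -0.008, 0.002]
force: [-1.3, -0.4, 0.6]
finger_gap: 0.808
```

```bash
python3 -c "import rings;rings.go('pics/w3.png')" | head -1
```

```text
[433.4  72.1 442.7] [ 3.141e+00 -8.000e-03  2.000e-03] 0.808
```

View pics/w3.png

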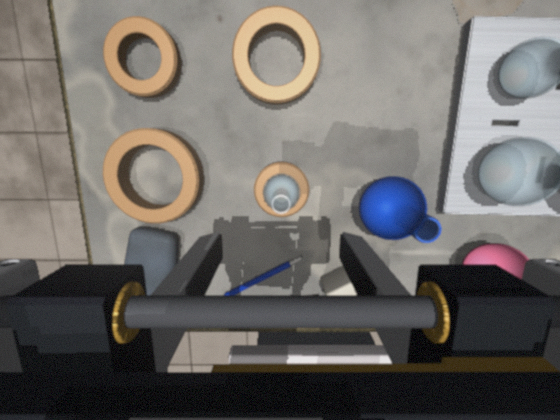

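The 50 flask is seated upright in its ring, mouth at (281,203). Next is the 100.

>>> move_arm(steps=[{"angular": [0, 0, 0], "xyz": [1, 2, 0], "fingers": -1}, {"angular": [0, 0, 0], "xyz": [2, 4, 0], "fingers": -1}, {"angular": [0, 0, 0], "xyz": [2, 4, 0], "fingers": -1}, {"angular": [0, 0, 0], "xyz": [2, 4, 0], "fingers": -1}, {"angular": [0, 0, 0], "xyz": [2, 4, 0], "fingers": -1}, {"angular": [0, 0, 0], "xyz": [2, 4, 0], "fingers": -1}, {"angular": [0, 0, 0], "xyz": [2, 4, 0], "fingers": -1}, {"angular": [0, 0, 0], "xyz": [1.4, 2.8, 0], "fingers": -1}, {"angular": [0, 0, 0], "xyz": [0.5, 0.8, 0], "fingers": -1}, {"angular": [0, 0, 0], "xyz": [0, 0, 0], "fingers": -1}, {"angular": [0, 0, 0], "xyz": [0, 0, 0], "fingers": -1}, {"angular": [0, 0, 0], "xyz": [0, 0, 0], "fingers": -1}])

```text
clock: 9.95
tool_pos: [582.1, -222.3, 438.3]
orientation: [-3.141, 0.001, 0.003]
force: [1.1, 0.8, -0.1]
finger_gap: 1.0
```

```bash
cat > neck.py <<'E'
from h import *
from bench import r,eyes
def go(name,pts):
    s=r.get_state();c=eyes.read_camera("wrist");T=wrist(s,c);im=c["image"].copy();Ti=np.linalg.inv(T)
    print(s["tool_pos"].round(1),s["orientation"].round(3),round(s["finger_gap"],3))
    for x,y,z,R in pts:
        t=np.linspace(0,6.3,60);p=Ti@np.array([x+R*np.cos(t),y+R*np.sin(t),0*t+z,0*t+1])
        u=(c["camera_matrix"]@(p[:3]/p[2]))[:2].T;print(u.mean(0).round(1))
        cv2.polylines(im,[(u*8).round().astype(int)],True,(0,0,255),1,cv2.LINE_AA,3)
    a,b=u.mean(0).round().astype(int);a=max(a,70);b=max(b,70)
    cv2.imwrite(name,cv2.resize(im[b-70:b+70,a-70:a+70],None,fx=4,fy=4,interpolation=cv2.INTER_CUBIC))
E
python3 -c "
import neck;neck.go('pics/w4.png',[(582,-223.5,133,14)])"
```

```text
[ 582.1 -222.3  438.3] [-3.141e+00  1.000e-03  3.000e-03] 1.0
[282.5 206.3]
```

View pics/w4.png

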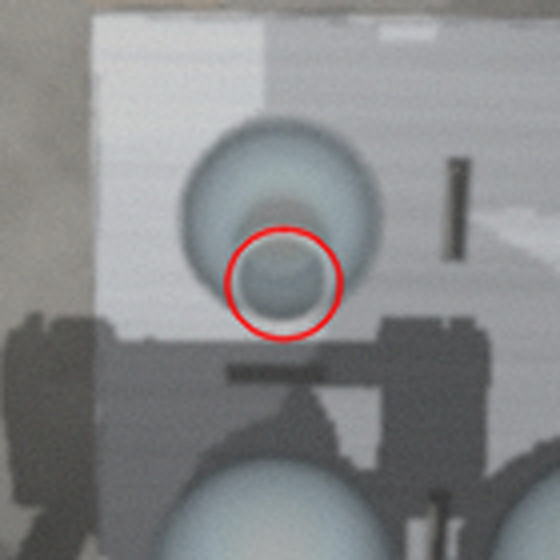

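>>> move_arm(steps=[{"angular": [0, 0, 0], "xyz": [0.1, 0.05, 3], "fingers": -1}, {"angular": [0, 0, 0], "xyz": [0, 0, 3], "fingers": -1}, {"angular": [0, 0, 0], "xyz": [0, 0, 3], "fingers": -1}, {"angular": [0, 0, 0], "xyz": [0, 0, 3], "fingers": -1}, {"angular": [0, 0, 0], "xyz": [0, 0, 2], "fingers": -1}, {"angular": [0, 0, 0], "xyz": [0, 0, 0], "fingers": -1}, {"angular": [0, 0, 0], "xyz": [0, 0, 0], "fingers": 0.2}, {"angular": [0, 0, 0], "xyz": [0, 0, 0], "fingers": 0.2}, {"angular": [0, 0, 0], "xyz": [0, 0, 0], "fingers": 0.2}, {"angular": [0, 0, 0], "xyz": [0, 0, 0], "fingers": 0.2}, {"angular": [0, 0, 0], "xyz": [0, 0, 0], "fingers": 1}, {"angular": [0, 0, 0], "xyz": [0, 0, 0], "fingers": 1}, {"angular": [0, 0, 0], "xyz": [0, 0, 0], "fingers": 1}, {"angular": [0, 0, 0], "xyz": [0, 0, 0], "fingers": 1}, {"angular": [0, 0, 0], "xyz": [0, 0, 0], "fingers": 1}])

```text
clock: 11.5
tool_pos: [583.4, -224.1, 298.6]
orientation: [-3.141, 0.0, 0.002]
force: [-1.4, 1.0, 0.9]
finger_gap: 0.294
```

>>> move_arm(steps=[{"angular": [0, 0, 0], "xyz": [0, 0, -1], "fingers": 1}, {"angular": [0, 0, 0], "xyz": [0, 0, -3], "fingers": 1}, {"angular": [0, 0, 0], "xyz": [0, 0, -5], "fingers": 1}, {"angular": [0, 0, 0], "xyz": [0, 0, -5], "fingers": 1}, {"angular": [0, 0, 0], "xyz": [0, 0, -3], "fingers": 1}, {"angular": [0, 0, 0], "xyz": [0.2, -2.8, 0], "fingers": 1}, {"angular": [0, 0, 0], "xyz": [0.2, -4.5, 0], "fingers": 1}, {"angular": [0, 0, 0], "xyz": [0.2, -4.5, 0], "fingers": 1}, {"angular": [0, 0, 0], "xyz": [0.2, -4.5, 0], "fingers": 1}, {"angular": [0, 0, 0], "xyz": [0.2, -4.5, 0], "fingers": 1}, {"angular": [0, 0, 0], "xyz": [0.2, -4.5, 0], "fingers": 1}, {"angular": [0, 0, 0], "xyz": [0.2, -4.5, 0], "fingers": 1}, {"angular": [0, 0, 0], "xyz": [0.2, -4.5, 0], "fingers": 1}, {"angular": [0, 0, 0], "xyz": [0.2, -4.5, 0], "fingers": 1}, {"angular": [0, 0, 0], "xyz": [0.2, -4.5, 0], "fingers": 1}, {"angular": [0, 0, 0], "xyz": [0, -3, 0], "fingers": 1}, {"angular": [0, 0, 0], "xyz": [0, -1.3, 0], "fingers": 1}, {"angular": [0, 0, 0], "xyz": [0, 0, 0], "fingers": 1}, {"angular": [0, 0, 0], "xyz": [0, 0, 0], "fingers": 1}, {"angular": [0, 0, 0], "xyz": [0, 0, 0], "fingers": 1}])

```text
clock: 13.5
tool_pos: [602.9, 250.3, 468.8]
orientation: [3.141, -0.0, -0.0]
force: [-0.9, 0.5, -1.6]
finger_gap: 0.291
```

>>> move_arm(steps=[{"angular": [0, 0, 0], "xyz": [0.06, -0.15, 2], "fingers": 1}, {"angular": [0, 0, 0], "xyz": [0, 0, 4], "fingers": 1}, {"angular": [0, 0, 0], "xyz": [0, 0, 4], "fingers": 1}, {"angular": [0, 0, 0], "xyz": [0, 0, 3], "fingers": 1}, {"angular": [0, 0, 0], "xyz": [0, 0, 1.7], "fingers": 1}, {"angular": [0, 0, 0], "xyz": [0, 0, 1], "fingers": 1}, {"angular": [0, 0, 0], "xyz": [0, 0, 0.7], "fingers": 1}, {"angular": [0, 0, 0], "xyz": [0, 0, 0.4], "fingers": 1}, {"angular": [0, 0, 0], "xyz": [0, 0, 0.2], "fingers": 1}, {"angular": [0, 0, 0], "xyz": [0, 0, 0.2], "fingers": 1}, {"angular": [0, 0, 0], "xyz": [0, 0, 0.1], "fingers": 1}, {"angular": [0, 0, 0], "xyz": [0, 0, 0], "fingers": 1}, {"angular": [0, 0, 0], "xyz": [0, 0, 0], "fingers": 1}, {"angular": [0, 0, 0], "xyz": [0, 0, 0], "fingers": 1}])

```text
clock: 14.9
tool_pos: [604.0, 253.6, 299.0]
orientation: [-3.141, -0.004, 0.002]
force: [-2.4, -1.6, 7.3]
finger_gap: 0.291
```

>>> move_arm(steps=[{"angular": [0, 0, 0], "xyz": [0, 0, 0.1], "fingers": 1}, {"angular": [0, 0, 0], "xyz": [0, 0, 0], "fingers": 1}, {"angular": [0, 0, 0], "xyz": [0, 0, 0], "fingers": 1}])

```text
clock: 15.2
tool_pos: [604.2, 253.6, 298.8]
orientation: [-3.141, -0.004, 0.002]
force: [-2.7, -1.0, 10.5]
finger_gap: 0.295
```

Contact came about 5 mm early, so I'll back up and look.

>>> move_arm(steps=[{"angular": [0, 0, 0], "xyz": [0, 0, -1], "fingers": 1}, {"angular": [0, 0, 0], "xyz": [0, 0, -3], "fingers": 1}, {"angular": [0, 0, 0], "xyz": [0, 0, -4], "fingers": 1}, {"angular": [0, 0, 0], "xyz": [0, 0, 0], "fingers": 1}, {"angular": [0, 0, 0], "xyz": [0, 0, 0], "fingers": 1}, {"angular": [0, 0, 0], "xyz": [0, 0, 0], "fingers": 1}])

```text
clock: 15.8
tool_pos: [602.7, 253.3, 373.1]
orientation: [3.141, 0.002, 0.002]
force: [-0.3, -0.2, -0.6]
finger_gap: 0.297
```

```bash
python3 - <<'E'
from h import *
from bench import r,eyes
s=r.get_state();w=eyes.read_camera("wrist")["image"];c=eyes.read_camera("scene")["image"];t=eyes.read_camera("top")["image"]
print(s["tool_pos"],s["force"],s["orientation"])
f=lambda i:cv2.resize(i,(400,300),interpolation=cv2.INTER_AREA)
a=cv2.resize(c[180:320,120:307],(400,300),interpolation=cv2.INTER_CUBIC);b=cv2.resize(t[110:260,140:340],(400,300),interpolation=cv2.INTER_CUBIC)
cv2.imwrite("pics/m5.png",np.vstack([np.hstack([f(w),a]),np.hstack([b,f(c)])]))
E
```

```text
[602.74474534 253.27357165 373.08543556] [-0.28481431 -0.22294886 -0.64460005] [3.14104144e+00 2.42042010e-03 1.78219723e-03]
```

View pics/m5.png

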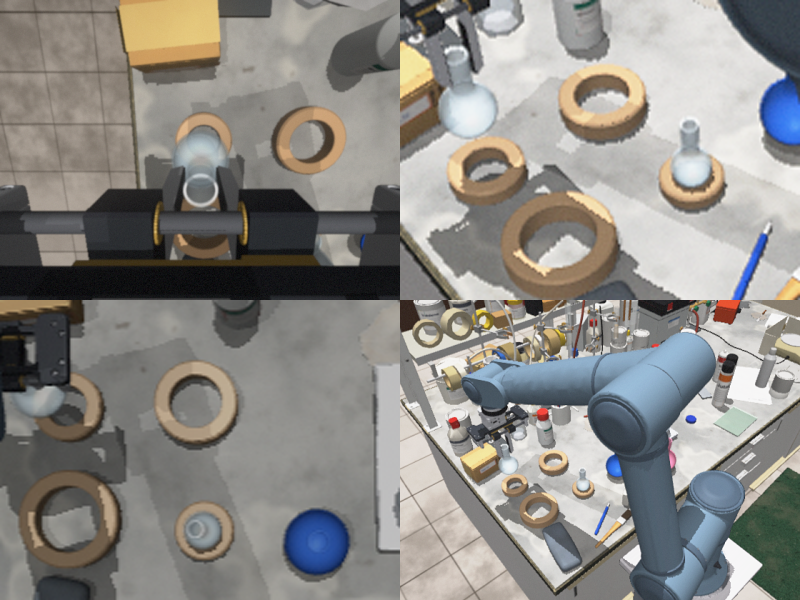

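```bash
cat > ov.py <<'E'
from h import *
from bench import r,eyes
def circ(im,c,T,x,y,z,R,col):
    Ti=np.linalg.inv(T);t=np.linspace(0,6.3,80);p=Ti@np.array([x+R*np.cos(t),y+R*np.sin(t),0*t+z,0*t+1])
    u=(c["camera_matrix"]@(p[:3]/p[2]))[:2].T;cv2.polylines(im,[(u*8).round().astype(int)],True,col,1,cv2.LINE_AA,3)
def sph(im,c,T,x,y,z,R,col):
    C=T[:3,3];v=np.array([x,y,z])-C;d=np.linalg.norm(v);n=v/d
    a=np.cross(n,[0,0,1.]);a/=np.linalg.norm(a);b=np.cross(n,a)
    cc=C+n*(d-R*R/d);rr=R*np.sqrt(1-(R/d)**2);t=np.linspace(0,6.3,80)
    P=cc[:,None]+rr*(a[:,None]*np.cos(t)+b[:,None]*np.sin(t))
    p=np.linalg.inv(T)@np.vstack([P,0*t+1]);u=(c["camera_matrix"]@(p[:3]/p[2]))[:2].T
    cv2.polylines(im,[(u*8).round().astype(int)],True,col,1,cv2.LINE_AA,3)
def fixedT(c):
    T=np.eye(4);T[:3,:3]=rot(c["rotation"]);T[:3,3]=c["position"];return T
E
python3 - <<'E'
from ov import *
s=r.get_state();p=s["tool_pos"];out=[]
for n,(u0,u1,v0,v1) in(("wrist",(200,380,140,300)),("scene",(110,290,190,350))):
    c=eyes.read_camera(n);T=wrist(s,c) if n=="wrist" else fixedT(c);im=c["image"].copy();im=cv2.resize(im,None,fx=1,fy=1)
    circ(im,c,T,603.5,252,24,46,(0,0,255));circ(im,c,T,603.5,252,24,27,(0,0,255))
    circ(im,c,T,p[0],p[1],p[2]-165.4,14,(0,255,0));sph(im,c,T,p[0],p[1],p[2]-165.4-118+33,33,(0,255,0))
    out.append(cv2.resize(im[v0:v1,u0:u1],(400,356),interpolation=cv2.INTER_CUBIC))
cv2.imwrite("pics/m6.png",np.hstack(out))
E
```

```text
(no output)
```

View pics/m6.png

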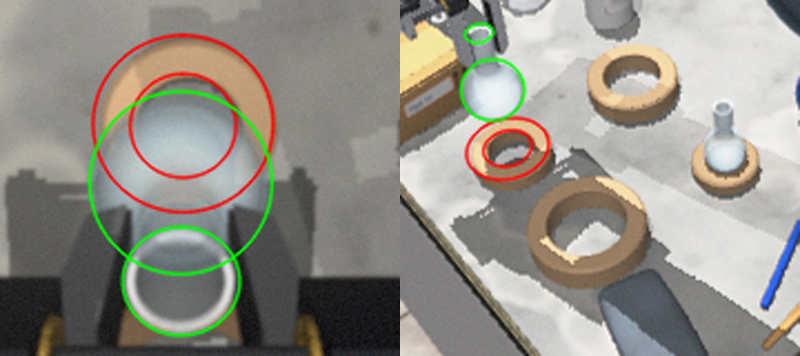

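```bash
python3 - <<'E'
from ov import *
s=r.get_state();p=s["tool_pos"];ctr=np.array([p[0],p[1],p[2]-165.4-85])
for n in("wrist","scene"):
    c=eyes.read_camera(n);T=wrist(s,c) if n=="wrist" else fixedT(c);K=c["camera_matrix"]
    pr=lambda X:(K@((np.linalg.inv(T)@[*X,1])[:3]))[:2]/((np.linalg.inv(T)@[*X,1])[2])
    u0=pr(ctr);J=np.array([pr(ctr+e)-u0 for e in np.eye(3)]).T
    d=np.linalg.norm(ctr-T[:3,3]);R=K[0,0]*33/np.sqrt(d*d-33*33)
    im=cv2.resize(c["image"],None,fx=4,fy=4,interpolation=cv2.INTER_CUBIC).astype(float)
    rng=np.deg2rad(np.arange(200,340,5)) if n=="wrist" else np.deg2rad(np.r_[np.arange(-50,60,5),np.arange(110,235,5)])
    pts=[]
    rr=np.arange(R-7,R+7,.25)
    for a in rng:
        q=(u0+np.outer(rr,[np.cos(a),np.sin(a)]));I=im[((q[:,1]+.5)*4-.5).round().astype(int),((q[:,0]+.5)*4-.5).round().astype(int)]
        g=np.linalg.norm(I[4:]-I[:-4],axis=1);k=g.argmax();pts.append([a,rr[k+2],g[k]])
    pts=np.array(pts);X=np.cos(pts[:,0]);Y=np.sin(pts[:,0])
    A=np.c_[X,Y,np.ones(len(X))];w=np.ones(len(X))
    for _ in range(15):
        sol=np.linalg.lstsq(A*w[:,None],(pts[:,1]-R)*w,rcond=None)[0];res=A@sol-(pts[:,1]-R);w=1/np.sqrt(1+(res/.6)**2)
    print(n,"R",R.round(1),"dcentre px",sol.round(2),"mad",np.median(abs(res)).round(2));print("J",J.round(2).tolist()); print((pts[:,1]-R).round(1).tolist())
E
```

```text
wrist R 41.0 dcentre px [ 4.21 -9.82 -5.23] mad 1.33
J [[0.0, -1.23, 0.0], [-1.18, -0.0, 0.35]]
[-4.5, -5.0, 1.0, -3.0, 3.5, 5.2, -0.5, -0.5, -1.2, -0.5, 1.0, 2.8, 3.8, 4.8, 6.2, 6.2, 6.2, 6.2, 6.2, 5.0, 4.2, 2.2, 0.0, -1.5, -4.5, -1.8, 6.2, 2.8]
scene R 13.3 dcentre px [-0.78 -0.09  0.17] mad 0.32
J [[-0.22, -0.36, -0.07], [-0.23, 0.2, -0.29]]
[-0.5, -0.2, 0.0, -0.2, 0.5, 0.5, 0.8, 0.2, 0.2, -1.0, -1.0, -1.0, -1.0, -0.8, 1.0, -0.8, -0.5, -0.8, -0.5, -0.5, -0.8, -0.5, 1.2, 1.0, 1.0, 1.2, 1.5, -0.2, -0.5, -0.8, 0.2, 0.8, 0.8, 1.0, 1.2, 1.2, 1.2, 1.2, 0.8, 1.0, 0.8, 0.8, 1.0, 0.8, 0.5, 0.2, 0.8]
```

Scene edges put the ball within about 2 mm of the tool axis, so it is hardly tilted. The contact force pointed −x,−y, which suggests the flask was too far +x,+y. I'll shift it back about 2 mm each way and probe again.

>>> move_arm(steps=[{"angular": [0, 0, 0], "xyz": [-0.2, 0.2, 2], "fingers": 1}, {"angular": [0, 0, 0], "xyz": [0, 0, 3], "fingers": 1}, {"angular": [0, 0, 0], "xyz": [0, 0, 1.3], "fingers": 1}, {"angular": [0, 0, 0], "xyz": [0, 0, 0.5], "fingers": 1}, {"angular": [0, 0, 0], "xyz": [0, 0, 0.3], "fingers": 1}, {"angular": [0, 0, 0], "xyz": [0, 0, 0.2], "fingers": 1}, {"angular": [0, 0, 0], "xyz": [0, 0, 0.1], "fingers": 1}, {"angular": [0, 0, 0], "xyz": [0, 0, 0], "fingers": 1}, {"angular": [0, 0, 0], "xyz": [0, 0, 0], "fingers": 1}, {"angular": [0, 0, 0], "xyz": [0, 0, 0], "fingers": 1}])

```text
clock: 17.15
tool_pos: [601.3, 251.4, 301.1]
orientation: [-3.141, -0.001, 0.002]
force: [-0.1, 0.4, -1.9]
finger_gap: 0.291
```

>>> move_arm(steps=[{"angular": [0, 0, 0], "xyz": [0, 0, 0.1], "fingers": 1}, {"angular": [0, 0, 0], "xyz": [0, 0, 0.1], "fingers": 1}, {"angular": [0, 0, 0], "xyz": [0, 0, 0], "fingers": 1}, {"angular": [0, 0, 0], "xyz": [0, 0, 0], "fingers": 1}])

```text
clock: 17.55
tool_pos: [601.2, 251.4, 298.6]
orientation: [3.142, 0.0, 0.002]
force: [-1.5, 0.5, -0.9]
finger_gap: 0.29
```

>>> move_arm(steps=[{"angular": [0, 0, 0], "xyz": [0, 0, 0.1], "fingers": 1}, {"angular": [0, 0, 0], "xyz": [0, 0, 0.1], "fingers": 1}, {"angular": [0, 0, 0], "xyz": [0, 0, 0], "fingers": 1}, {"angular": [0, 0, 0], "xyz": [0, 0, 0], "fingers": 1}])

```text
clock: 17.95
tool_pos: [601.3, 251.3, 296.9]
orientation: [3.141, -0.0, 0.002]
force: [-0.3, -1.4, 1.0]
finger_gap: 0.292
```

>>> move_arm(steps=[{"angular": [0, 0, 0], "xyz": [0, 0, 0.1], "fingers": 1}, {"angular": [0, 0, 0], "xyz": [0, 0, 0.1], "fingers": 1}, {"angular": [0, 0, 0], "xyz": [0, 0, 0], "fingers": 1}, {"angular": [0, 0, 0], "xyz": [0, 0, 0], "fingers": 1}])

```text
clock: 18.35
tool_pos: [601.7, 251.3, 296.2]
orientation: [3.141, -0.002, 0.002]
force: [-1.4, -2.3, 5.7]
finger_gap: 0.289
```

>>> move_arm(steps=[{"angular": [0, 0, 0], "xyz": [0, 0, -0.5], "fingers": 1}, {"angular": [0, 0, 0], "xyz": [-0.1, 0.2, 0], "fingers": 1}, {"angular": [0, 0, 0], "xyz": [0, 0, 0.2], "fingers": 1}, {"angular": [0, 0, 0], "xyz": [0, 0, 0.2], "fingers": 1}, {"angular": [0, 0, 0], "xyz": [0, 0, 0.1], "fingers": 1}, {"angular": [0, 0, 0], "xyz": [0, 0, 0], "fingers": 1}, {"angular": [0, 0, 0], "xyz": [0, 0, 0], "fingers": 1}, {"angular": [0, 0, 0], "xyz": [0, 0, 0], "fingers": 1}])

```text
clock: 19.15
tool_pos: [600.4, 249.2, 294.8]
orientation: [3.141, -0.001, 0.002]
force: [1.4, -1.9, 2.6]
finger_gap: 0.295
```

>>> move_arm(steps=[{"angular": [0, 0, 0], "xyz": [0, 0, 0.1], "fingers": 1}, {"angular": [0, 0, 0], "xyz": [0, 0, 0], "fingers": 1}, {"angular": [0, 0, 0], "xyz": [0, 0, 0], "fingers": 1}])

```text
clock: 19.45
tool_pos: [600.6, 249.3, 294.5]
orientation: [3.141, -0.001, 0.002]
force: [-0.2, -2.9, 5.7]
finger_gap: 0.292
```

>>> move_arm(steps=[{"angular": [0, 0, 0], "xyz": [0, 0, -0.4], "fingers": 1}, {"angular": [0, 0, 0], "xyz": [-0.05, 0.15, 0], "fingers": 1}, {"angular": [0, 0, 0], "xyz": [0, 0, 0.2], "fingers": 1}, {"angular": [0, 0, 0], "xyz": [0, 0, 0.2], "fingers": 1}, {"angular": [0, 0, 0], "xyz": [0, 0, 0], "fingers": 1}, {"angular": [0, 0, 0], "xyz": [0, 0, 0], "fingers": 1}, {"angular": [0, 0, 0], "xyz": [0, 0, 0], "fingers": 1}])

```text
clock: 20.15
tool_pos: [600.0, 247.9, 294.0]
orientation: [-3.141, -0.001, 0.002]
force: [3.1, 0.5, 1.9]
finger_gap: 0.294
```

```bash
python3 - <<'E'
from ov import *
s=r.get_state();p=s["tool_pos"];print(p,s["force"]);out=[]
for n,(u0,u1,v0,v1) in(("wrist",(200,380,140,300)),("scene",(110,290,190,350))):
    c=eyes.read_camera(n);T=wrist(s,c) if n=="wrist" else fixedT(c);im=c["image"].copy()
    circ(im,c,T,p[0],p[1],p[2]-165.4,14,(0,255,0))
    if n=="scene":
        circ(im,c,T,603.5,252,24,46,(0,0,255)); circ(im,c,T,433.3,71.2,20,39,(0,0,255)); circ(im,c,T,604.5,78.5,29,55,(0,0,255)); circ(im,c,T,450.5,251.4,34,64,(0,0,255))
    out.append(cv2.resize(im[v0:v1,u0:u1],(400,356),interpolation=cv2.INTER_CUBIC))
cv2.imwrite("pics/m7.png",np.hstack(out))
E
```

```text
[599.97249176 247.92394494 294.00897553] [3.11240499 0.48294372 1.93703999]
```

View pics/m7.png

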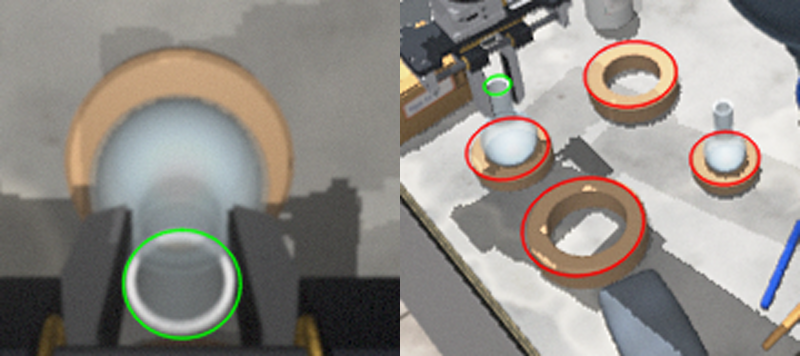

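Now it is seated: z is within 0.6 mm of nominal and the ball is concentric with the ring in the wrist view. Releasing.

>>> move_arm(steps=[{"angular": [0, 0, 0], "xyz": [0.05, 0, 0.05], "fingers": 1}, {"angular": [0, 0, 0], "xyz": [0, 0, 0], "fingers": 1}, {"angular": [0, 0, 0], "xyz": [0, 0, 0], "fingers": 0.38}, {"angular": [0, 0, 0], "xyz": [0, 0, 0], "fingers": 0.25}, {"angular": [0, 0, 0], "xyz": [0, 0, 0], "fingers": 0.1}, {"angular": [0, 0, 0], "xyz": [0, 0, 0], "fingers": -0.1}, {"angular": [0, 0, 0], "xyz": [0, 0, 0], "fingers": -0.1}, {"angular": [0, 0, 0], "xyz": [0, 0, 0], "fingers": -0.1}, {"angular": [0, 0, 0], "xyz": [0, 0, -0.5], "fingers": -0.1}, {"angular": [0, 0, 0], "xyz": [0, 0, -2], "fingers": -0.1}, {"angular": [0, 0, 0], "xyz": [0, 0, -4], "fingers": -0.1}, {"angular": [0, 0, 0], "xyz": [0, 0, -4], "fingers": -0.1}, {"angular": [0, 0, 0], "xyz": [0, 0, -4], "fingers": -0.1}, {"angular": [0, 0, 0], "xyz": [0, 0, -1.5], "fingers": -0.1}, {"angular": [0, 0, 0], "xyz": [0, 0, 0], "fingers": -0.1}, {"angular": [0, 0, 0], "xyz": [0, 0, 0], "fingers": -0.1}])

```text
clock: 21.85
tool_pos: [600.0, 247.8, 451.1]
orientation: [3.141, 0.003, 0.002]
force: [-0.2, -0.3, -0.7]
finger_gap: 0.552
```

```bash
python3 - <<'E'
from ov import *
s=r.get_state();p=s["tool_pos"];print(p,s["orientation"]);out=[]
for n,(u0,u1,v0,v1) in(("wrist",(190,460,80,260)),("scene",(110,290,190,310))):
    c=eyes.read_camera(n);im=c["image"]
    out.append(cv2.resize(im[v0:v1,u0:u1],(400,267),interpolation=cv2.INTER_CUBIC))
    if n=="wrist": w=c
cv2.imwrite("pics/m8.png",np.hstack(out))
T=wrist(s,w);m=cv2.inRange(cv2.cvtColor(w["image"],cv2.COLOR_BGR2HSV),(8,50,100),(25,200,255))
for k in cv2.findContours(m,cv2.RETR_EXTERNAL,cv2.CHAIN_APPROX_NONE)[0]:
    if cv2.contourArea(k)<900: continue
    for z in(12,14.5):
        (u,v),(a,b),_=cv2.fitEllipse(cast(w,k.reshape(-1,2),z,T)[:,:2].astype(np.float32));print(2*z,round(u,1),round(v,1),round(a),round(b),cv2.boundingRect(k))
E
```

```text
[599.95126933 247.76254516 451.12486453] [3.14098229e+00 2.72632758e-03 1.70848378e-03]
24 450.4 245.6 103 123 (239, 245, 86, 51)
29.0 451.7 245.7 102 122 (239, 245, 86, 51)
24 600.1 249.0 93 93 (247, 151, 66, 66)
29.0 600.5 249.0 92 93 (247, 151, 66, 66)
24 600.2 73.1 113 113 (363, 144, 80, 79)
29.0 600.6 74.2 112 113 (363, 144, 80, 79)
24 736.5 303.9 139 262 (184, 0, 114, 180)
29.0 736.1 303.5 138 260 (184, 0, 114, 180)
```

View pics/m8.png

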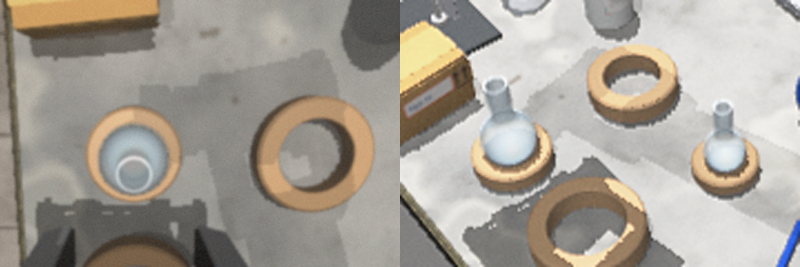

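The 100 flask is seated and upright. Now to the 250.

>>> move_arm(steps=[{"angular": [0, 0, 0], "xyz": [-0.6, 2.1, 0], "fingers": -1}, {"angular": [0, 0, 0], "xyz": [-1.3, 4.3, 0], "fingers": -1}, {"angular": [0, 0, 0], "xyz": [-1.3, 4.3, 0], "fingers": -1}, {"angular": [0, 0, 0], "xyz": [-1.3, 4.3, 0], "fingers": -1}, {"angular": [0, 0, 0], "xyz": [-1.3, 4.3, 0], "fingers": -1}, {"angular": [0, 0, 0], "xyz": [-1.3, 4.3, 0], "fingers": -1}, {"angular": [0, 0, 0], "xyz": [-1.3, 4.3, 0], "fingers": -1}, {"angular": [0, 0, 0], "xyz": [-1.3, 4.3, 0], "fingers": -1}, {"angular": [0, 0, 0], "xyz": [-1.3, 4.3, 0], "fingers": -1}, {"angular": [0, 0, 0], "xyz": [-1.3, 4.3, 0], "fingers": -1}, {"angular": [0, 0, 0], "xyz": [-1.3, 4.3, 0], "fingers": -1}, {"angular": [0, 0, 0], "xyz": [-0.2, 1.7, 0], "fingers": -1}, {"angular": [0, 0, 0], "xyz": [0, 0, 0], "fingers": -1}, {"angular": [0, 0, 0], "xyz": [0, 0, 0], "fingers": -1}, {"angular": [0, 0, 0], "xyz": [0, 0, 0], "fingers": -1}])

```text
clock: 23.45
tool_pos: [463.5, -219.1, 452.6]
orientation: [-3.141, 0.001, 0.004]
force: [1.0, -0.0, -0.5]
finger_gap: 1.001
```

```bash
python3 -c "
import neck;neck.go('pics/w9.png',[(462,-221,159,14)])"
```

```text
[ 463.5 -219.1  452.6] [-3.141e+00  1.000e-03  4.000e-03] 1.001
[283.4 210.6]
```

View pics/w9.png

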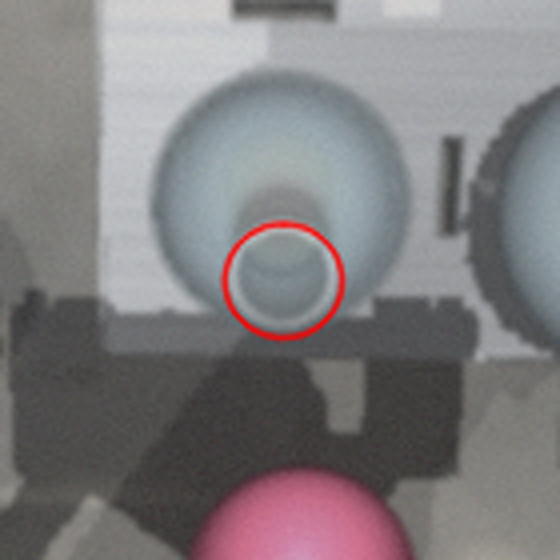

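>>> move_arm(steps=[{"angular": [0, 0, 0], "xyz": [-0.05, 0.15, 3], "fingers": -1}, {"angular": [0, 0, 0], "xyz": [0, 0, 3], "fingers": -1}, {"angular": [0, 0, 0], "xyz": [0, 0, 3], "fingers": -1}, {"angular": [0, 0, 0], "xyz": [0, 0, 2.5], "fingers": -1}, {"angular": [0, 0, 0], "xyz": [0, 0, 1.3], "fingers": -1}, {"angular": [0, 0, 0], "xyz": [0, 0, 0], "fingers": -1}, {"angular": [0, 0, 0], "xyz": [0, 0, 0], "fingers": 0.2}, {"angular": [0, 0, 0], "xyz": [0, 0, 0], "fingers": 0.2}, {"angular": [0, 0, 0], "xyz": [0, 0, 0], "fingers": 0.2}, {"angular": [0, 0, 0], "xyz": [0, 0, 0], "fingers": 0.2}, {"angular": [0, 0, 0], "xyz": [0, 0, 0], "fingers": 1}, {"angular": [0, 0, 0], "xyz": [0, 0, 0], "fingers": 1}, {"angular": [0, 0, 0], "xyz": [0, 0, 0], "fingers": 1}, {"angular": [0, 0, 0], "xyz": [0, 0, 0], "fingers": 1}, {"angular": [0, 0, 0], "xyz": [0, 0, 0], "fingers": 1}])

```text
clock: 25.0
tool_pos: [462.5, -221.9, 325.1]
orientation: [-3.141, 0.0, 0.002]
force: [-0.0, 0.2, 0.4]
finger_gap: 0.293
```

>>> move_arm(steps=[{"angular": [0, 0, 0], "xyz": [0, 0, -1], "fingers": 1}, {"angular": [0, 0, 0], "xyz": [0, 0, -3], "fingers": 1}, {"angular": [0, 0, 0], "xyz": [0, 0, -4.5], "fingers": 1}, {"angular": [0, 0, 0], "xyz": [0, 0, -4.5], "fingers": 1}, {"angular": [0, 0, 0], "xyz": [0, 0, -3], "fingers": 1}, {"angular": [0, 0, 0], "xyz": [1, -2.2, 0], "fingers": 1}, {"angular": [0, 0, 0], "xyz": [2, -4.2, 0], "fingers": 1}, {"angular": [0, 0, 0], "xyz": [2, -4.2, 0], "fingers": 1}, {"angular": [0, 0, 0], "xyz": [2, -4.2, 0], "fingers": 1}, {"angular": [0, 0, 0], "xyz": [2, -4.2, 0], "fingers": 1}, {"angular": [0, 0, 0], "xyz": [2, -4.2, 0], "fingers": 1}, {"angular": [0, 0, 0], "xyz": [1.6, -3.4, 0], "fingers": 1}, {"angular": [0, 0, 0], "xyz": [0.9, -2.2, 0], "fingers": 1}, {"angular": [0, 0, 0], "xyz": [0.4, -1, 0], "fingers": 1}, {"angular": [0, 0, 0], "xyz": [0, 0, 0], "fingers": 1}, {"angular": [0, 0, 0], "xyz": [0, 0, 0], "fingers": 1}, {"angular": [0, 0, 0], "xyz": [0, 0, 0], "fingers": 1}])

```text
clock: 26.7
tool_pos: [600.7, 75.2, 485.3]
orientation: [3.141, 0.0, 0.0]
force: [0.8, 0.3, -1.8]
finger_gap: 0.293
```

```bash
cat > arc.py <<'E'
from h import *
from bench import r,eyes
from scipy.optimize import least_squares
def go(h,Ro_,guess):
    """ring centre from the visible far (+x) outer top edge in the wrist view"""
    s=r.get_state();w=eyes.read_camera("wrist");T=wrist(s,w)
    print(s["tool_pos"].round(1),s["force"].round(1),round(s["finger_gap"],3))
    m=cv2.inRange(cv2.cvtColor(w["image"],cv2.COLOR_BGR2HSV),(8,50,100),(25,200,255))
    k=np.vstack([q.reshape(-1,2) for q in cv2.findContours(m,cv2.RETR_EXTERNAL,cv2.CHAIN_APPROX_NONE)[0] if cv2.contourArea(q)>300])
    P=cast(w,k,h,T)[:,:2];d=P-guess;rad=np.hypot(*d.T);P=P[(abs(rad-Ro_)<12)&(d[:,0]>.3*Ro_)]
    f=least_squares(lambda c:np.hypot(*(P-c).T)-Ro_,guess,loss="soft_l1",f_scale=.7)
    print("ring",f.x.round(1),"n",len(P),"rms",np.sqrt(np.mean(f.fun**2)).round(2))
E
python3 -c "import arc;arc.go(29,55,(602,77))"
```

```text
[600.7  75.2 485.3] [ 0.8  0.3 -1.8] 0.293
ring [601.5  78.4] n 84 rms 0.57
```

>>> move_arm(steps=[{"angular": [0, 0, 0], "xyz": [0.05, -0.28, 2], "fingers": 1}, {"angular": [0, 0, 0], "xyz": [0, 0, 4], "fingers": 1}, {"angular": [0, 0, 0], "xyz": [0, 0, 4], "fingers": 1}, {"angular": [0, 0, 0], "xyz": [0, 0, 3], "fingers": 1}, {"angular": [0, 0, 0], "xyz": [0, 0, 1], "fingers": 1}, {"angular": [0, 0, 0], "xyz": [0, 0, 0], "fingers": 1}, {"angular": [0, 0, 0], "xyz": [0, 0, 0], "fingers": 1}, {"angular": [0, 0, 0], "xyz": [0, 0, 0], "fingers": 1}])

```text
clock: 27.55
tool_pos: [602.2, 79.0, 347.8]
orientation: [3.141, -0.004, 0.002]
force: [0.4, -0.4, -1.0]
finger_gap: 0.292
```

```bash
python3 -c "import arc;arc.go(29,55,(602,77))"
```

```text
[602.2  79.  347.8] [ 0.4 -0.4 -1. ] 0.292
ring [601.8  77.8] n 138 rms 3.81
```

>>> move_arm(steps=[{"angular": [0, 0, 0], "xyz": [-0.05, 0.1, 1], "fingers": 1}, {"angular": [0, 0, 0], "xyz": [0, 0, 0.6], "fingers": 1}, {"angular": [0, 0, 0], "xyz": [0, 0, 0.4], "fingers": 1}, {"angular": [0, 0, 0], "xyz": [0, 0, 0.3], "fingers": 1}, {"angular": [0, 0, 0], "xyz": [0, 0, 0.2], "fingers": 1}, {"angular": [0, 0, 0], "xyz": [0, 0, 0], "fingers": 1}, {"angular": [0, 0, 0], "xyz": [0, 0, 0], "fingers": 1}, {"angular": [0, 0, 0], "xyz": [0, 0, 0], "fingers": 1}])

```text
clock: 28.4
tool_pos: [601.1, 78.2, 320.4]
orientation: [-3.142, -0.0, 0.002]
force: [0.5, -0.3, -1.6]
finger_gap: 0.292
```

>>> move_arm(steps=[{"angular": [0, 0, 0], "xyz": [0, 0, 0.1], "fingers": 1}, {"angular": [0, 0, 0], "xyz": [0, 0, 0.1], "fingers": 1}, {"angular": [0, 0, 0], "xyz": [0, 0, 0], "fingers": 1}, {"angular": [0, 0, 0], "xyz": [0, 0, 0], "fingers": 1}])

```text
clock: 28.8
tool_pos: [601.3, 78.0, 318.8]
orientation: [3.141, -0.001, 0.002]
force: [-0.0, -1.2, 1.8]
finger_gap: 0.292
```

It made contact right at the nominal height. Releasing.

>>> move_arm(steps=[{"angular": [0, 0, 0], "xyz": [0, 0, 0.05], "fingers": 1}, {"angular": [0, 0, 0], "xyz": [0, 0, 0], "fingers": 1}, {"angular": [0, 0, 0], "xyz": [0, 0, 0], "fingers": 0.38}, {"angular": [0, 0, 0], "xyz": [0, 0, 0], "fingers": 0.25}, {"angular": [0, 0, 0], "xyz": [0, 0, 0], "fingers": 0.1}, {"angular": [0, 0, 0], "xyz": [0, 0, 0], "fingers": -0.1}, {"angular": [0, 0, 0], "xyz": [0, 0, 0], "fingers": -0.1}, {"angular": [0, 0, 0], "xyz": [0, 0, 0], "fingers": -0.1}, {"angular": [0, 0, 0], "xyz": [0, 0, -0.5], "fingers": -0.1}, {"angular": [0, 0, 0], "xyz": [0, 0, -2], "fingers": -0.1}, {"angular": [0, 0, 0], "xyz": [0, 0, -4], "fingers": -0.1}, {"angular": [0, 0, 0], "xyz": [0, 0, -4], "fingers": -0.1}, {"angular": [0, 0, 0], "xyz": [0, 0, -4], "fingers": -0.1}, {"angular": [0, 0, 0], "xyz": [0, 0, -1.5], "fingers": -0.1}, {"angular": [0, 0, 0], "xyz": [0, 0, 0], "fingers": -0.1}, {"angular": [0, 0, 0], "xyz": [0, 0, 0], "fingers": -0.1}])

```text
clock: 30.4
tool_pos: [600.8, 78.1, 475.6]
orientation: [-3.141, 0.003, 0.002]
force: [-0.1, 0.2, -0.6]
finger_gap: 0.55
```

```bash
python3 - <<'E'
from ov import *
c=eyes.read_camera("scene");w=eyes.read_camera("wrist")
cv2.imwrite("pics/m10.png",np.hstack([cv2.resize(c["image"][170:320,110:310],(400,300),interpolation=cv2.INTER_CUBIC),cv2.resize(w["image"],(400,300))]))
E
```

```text
(no output)
```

View pics/m10.png

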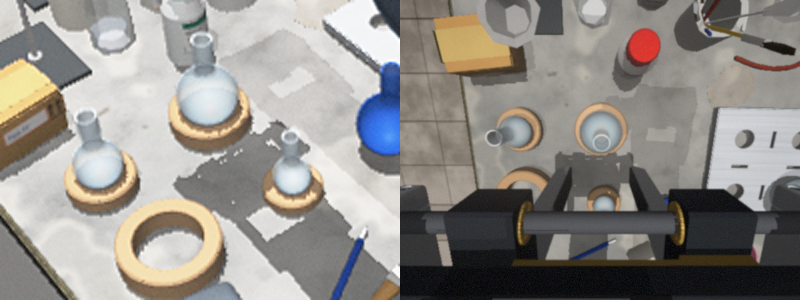

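Three flasks are seated. Now the 500; the hole grid from the other three grasps puts it at about (461,-340.5).

>>> move_arm(steps=[{"angular": [0, 0, 0], "xyz": [-0.6, 2, 0], "fingers": -1}, {"angular": [0, 0, 0], "xyz": [-1.4, 4.2, 0], "fingers": -1}, {"angular": [0, 0, 0], "xyz": [-1.4, 4.2, 0], "fingers": -1}, {"angular": [0, 0, 0], "xyz": [-1.4, 4.2, 0], "fingers": -1}, {"angular": [0, 0, 0], "xyz": [-1.4, 4.2, 0], "fingers": -1}, {"angular": [0, 0, 0], "xyz": [-1.4, 4.2, 0], "fingers": -1}, {"angular": [0, 0, 0], "xyz": [-1.4, 4.2, 0], "fingers": -1}, {"angular": [0, 0, 0], "xyz": [-1.4, 4.2, 0], "fingers": -1}, {"angular": [0, 0, 0], "xyz": [-1.4, 4.2, 0], "fingers": -1}, {"angular": [0, 0, 0], "xyz": [-1.4, 4.2, 0], "fingers": -1}, {"angular": [0, 0, 0], "xyz": [-0.8, 2, 0], "fingers": -1}, {"angular": [0, 0, 0], "xyz": [0, 0.1, 0], "fingers": -1}, {"angular": [0, 0, 0], "xyz": [0, 0, 0], "fingers": -1}, {"angular": [0, 0, 0], "xyz": [0, 0, 0], "fingers": -1}, {"angular": [0, 0, 0], "xyz": [0, 0, 0], "fingers": -1}])

```text
clock: 32.0
tool_pos: [462.3, -339.9, 477.3]
orientation: [-3.141, 0.0, 0.003]
force: [0.7, -0.9, 0.2]
finger_gap: 0.998
```

```bash
python3 -c "
import neck;neck.go('pics/w11.png',[(461,-340.5,188,17)])"
```

```text
[ 462.3 -339.9  477.3] [-3.141e+00  0.000e+00  3.000e-03] 0.998
[281.8 211.5]
```

View pics/w11.png

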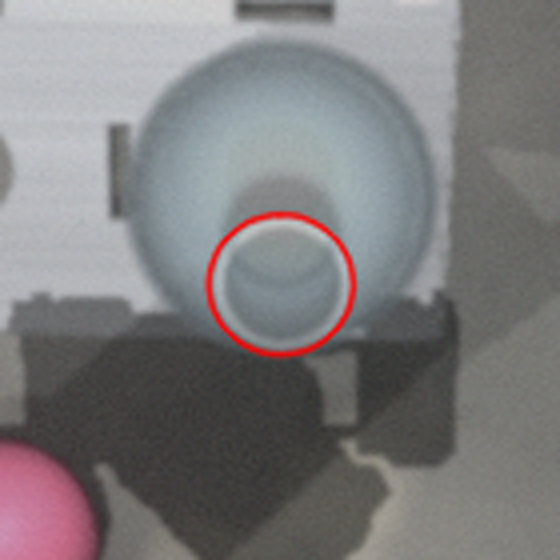

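>>> move_arm(steps=[{"angular": [0, 0, 0], "xyz": [-0.05, 0.08, 3], "fingers": -1}, {"angular": [0, 0, 0], "xyz": [0, 0, 3], "fingers": -1}, {"angular": [0, 0, 0], "xyz": [0, 0, 3], "fingers": -1}, {"angular": [0, 0, 0], "xyz": [0, 0, 2.2], "fingers": -1}, {"angular": [0, 0, 0], "xyz": [0, 0, 1.2], "fingers": -1}, {"angular": [0, 0, 0], "xyz": [0, 0, 0], "fingers": -1}, {"angular": [0, 0, 0], "xyz": [0, 0, 0], "fingers": 0.1}, {"angular": [0, 0, 0], "xyz": [0, 0, 0], "fingers": 0.1}, {"angular": [0, 0, 0], "xyz": [0, 0, 0], "fingers": 0.1}, {"angular": [0, 0, 0], "xyz": [0, 0, 0], "fingers": 0.1}, {"angular": [0, 0, 0], "xyz": [0, 0, 0], "fingers": 1}, {"angular": [0, 0, 0], "xyz": [0, 0, 0], "fingers": 1}, {"angular": [0, 0, 0], "xyz": [0, 0, 0], "fingers": 1}, {"angular": [0, 0, 0], "xyz": [0, 0, 0], "fingers": 1}, {"angular": [0, 0, 0], "xyz": [0, 0, 0], "fingers": 1}])

```text
clock: 33.55
tool_pos: [461.2, -341.9, 353.6]
orientation: [-3.141, 0.0, 0.002]
force: [-0.2, 0.4, -0.1]
finger_gap: 0.356
```

>>> move_arm(steps=[{"angular": [0, 0, 0], "xyz": [0, 0, -1], "fingers": 1}, {"angular": [0, 0, 0], "xyz": [0, 0, -3], "fingers": 1}, {"angular": [0, 0, 0], "xyz": [0, 0, -5], "fingers": 1}, {"angular": [0, 0, 0], "xyz": [0, 0, -5], "fingers": 1}, {"angular": [0, 0, 0], "xyz": [0, 0, -3], "fingers": 1}, {"angular": [0, 0, 0], "xyz": [0, -2.3, 0], "fingers": 1}, {"angular": [0, 0, 0], "xyz": [-0.1, -4.6, 0], "fingers": 1}, {"angular": [0, 0, 0], "xyz": [-0.1, -4.6, 0], "fingers": 1}, {"angular": [0, 0, 0], "xyz": [-0.1, -4.6, 0], "fingers": 1}, {"angular": [0, 0, 0], "xyz": [-0.1, -4.6, 0], "fingers": 1}, {"angular": [0, 0, 0], "xyz": [-0.1, -4.6, 0], "fingers": 1}, {"angular": [0, 0, 0], "xyz": [-0.1, -4.6, 0], "fingers": 1}, {"angular": [0, 0, 0], "xyz": [-0.1, -4.6, 0], "fingers": 1}, {"angular": [0, 0, 0], "xyz": [-0.1, -4.6, 0], "fingers": 1}, {"angular": [0, 0, 0], "xyz": [-0.1, -4.6, 0], "fingers": 1}, {"angular": [0, 0, 0], "xyz": [-0.1, -4.6, 0], "fingers": 1}, {"angular": [0, 0, 0], "xyz": [-0.1, -4.6, 0], "fingers": 1}, {"angular": [0, 0, 0], "xyz": [-0.1, -3.6, 0], "fingers": 1}, {"angular": [0, 0, 0], "xyz": [0, -2, 0], "fingers": 1}, {"angular": [0, 0, 0], "xyz": [0, -0.7, 0], "fingers": 1}])

```text
clock: 35.55
tool_pos: [447.7, 251.8, 523.8]
orientation: [3.142, 0.0, 0.005]
force: [0.1, -0.2, -3.4]
finger_gap: 0.354
```

>>> move_arm(steps=[{"angular": [0, 0, 0], "xyz": [0, 0, 0], "fingers": 1}, {"angular": [0, 0, 0], "xyz": [0, 0, 0], "fingers": 1}, {"angular": [0, 0, 0], "xyz": [0, 0, 0], "fingers": 1}, {"angular": [0, 0, 0], "xyz": [0, 0, 0], "fingers": 1}])

```text
clock: 35.95
tool_pos: [448.4, 249.2, 523.8]
orientation: [3.142, -0.0, 0.0]
force: [-0.2, -0.0, -2.3]
finger_gap: 0.359
```

```bash
python3 -c "import arc;arc.go(34,64,(450,250))"
```

```text
[448.4 249.2 523.8] [-0.2 -0.  -2.3] 0.359
ring [451.  246.1] n 105 rms 3.4
```

>>> move_arm(steps=[{"angular": [0, 0, 0], "xyz": [0.1, 0, 2], "fingers": 1}, {"angular": [0, 0, 0], "xyz": [0, 0, 4], "fingers": 1}, {"angular": [0, 0, 0], "xyz": [0, 0, 4], "fingers": 1}, {"angular": [0, 0, 0], "xyz": [0, 0, 2], "fingers": 1}, {"angular": [0, 0, 0], "xyz": [0, 0, 0], "fingers": 1}, {"angular": [0, 0, 0], "xyz": [0, 0, 0], "fingers": 1}, {"angular": [0, 0, 0], "xyz": [0, 0, 0], "fingers": 1}])

```text
clock: 36.7
tool_pos: [449.8, 250.1, 405.9]
orientation: [-3.141, -0.004, 0.001]
force: [-0.9, -0.2, -2.9]
finger_gap: 0.359
```

```bash
sed -i 's/    print("ring"/    i=abs(f.fun)<2;print("inliers",i.sum(),np.degrees(np.arctan2(*(P[i]-f.x).T[::-1])).round().astype(int)[::6].tolist())\n&/; s/m=cv2.inRange/cv2.imwrite("pics\/arc.png",w["image"]);m=cv2.inRange/' arc.py; python3 -c "import arc;arc.go(34,64,(450,249))"
```

```text
[449.8 250.1 405.9] [-0.9 -0.2 -2.9] 0.359
inliers 120 [8, 15, 21, 28, 36, 44, 53, 60, 67, -69, -62, -55, -47, -38, -31, -24, -17, -10, -4, 2]
ring [451.  245.8] n 149 rms 4.43
```

View pics/arc.png

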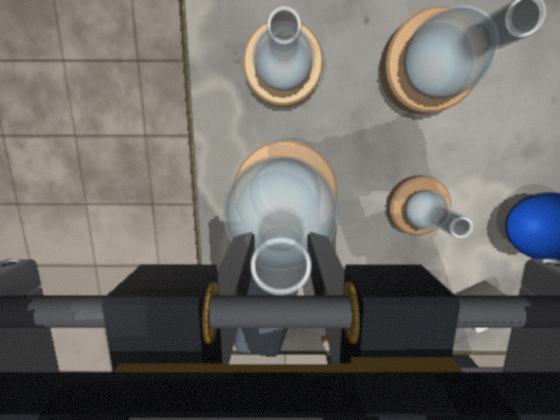

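>>> move_arm(steps=[{"angular": [0, 0, 0], "xyz": [0.1, 0.35, 2], "fingers": 1}, {"angular": [0, 0, 0], "xyz": [0, 0, 1.5], "fingers": 1}, {"angular": [0, 0, 0], "xyz": [0, 0, 0.7], "fingers": 1}, {"angular": [0, 0, 0], "xyz": [0, 0, 0.4], "fingers": 1}, {"angular": [0, 0, 0], "xyz": [0, 0, 0.3], "fingers": 1}, {"angular": [0, 0, 0], "xyz": [0, 0, 0.2], "fingers": 1}, {"angular": [0, 0, 0], "xyz": [0, 0, 0], "fingers": 1}, {"angular": [0, 0, 0], "xyz": [0, 0, 0], "fingers": 1}, {"angular": [0, 0, 0], "xyz": [0, 0, 0], "fingers": 1}])

```text
clock: 37.65
tool_pos: [450.3, 246.6, 353.0]
orientation: [-3.141, -0.001, 0.002]
force: [0.1, 0.2, -1.7]
finger_gap: 0.354
```

>>> move_arm(steps=[{"angular": [0, 0, 0], "xyz": [0, 0, 0.2], "fingers": 1}, {"angular": [0, 0, 0], "xyz": [0, 0, 0.1], "fingers": 1}, {"angular": [0, 0, 0], "xyz": [0, 0, 0], "fingers": 1}, {"angular": [0, 0, 0], "xyz": [0, 0, 0], "fingers": 1}])

```text
clock: 38.05
tool_pos: [450.3, 246.6, 349.8]
orientation: [3.141, -0.0, 0.002]
force: [-0.2, -0.4, -1.8]
finger_gap: 0.356
```

>>> move_arm(steps=[{"angular": [0, 0, 0], "xyz": [0, 0, 0.1], "fingers": 1}, {"angular": [0, 0, 0], "xyz": [0, 0, 0.1], "fingers": 1}, {"angular": [0, 0, 0], "xyz": [0, 0, 0], "fingers": 1}, {"angular": [0, 0, 0], "xyz": [0, 0, 0], "fingers": 1}])

```text
clock: 38.45
tool_pos: [450.7, 246.5, 348.5]
orientation: [3.141, -0.002, 0.002]
force: [1.1, -2.4, 5.4]
finger_gap: 0.36
```

>>> move_arm(steps=[{"angular": [0, 0, 0], "xyz": [0, 0, 0.1], "fingers": 1}, {"angular": [0, 0, 0], "xyz": [0, 0, 0], "fingers": 1}, {"angular": [0, 0, 0], "xyz": [0, 0, 0], "fingers": 1}])

```text
clock: 38.75
tool_pos: [450.9, 246.5, 348.2]
orientation: [3.141, -0.003, 0.002]
force: [0.8, -2.7, 8.0]
finger_gap: 0.356
```

>>> move_arm(steps=[{"angular": [0, 0, 0], "xyz": [0, 0, -0.5], "fingers": 1}, {"angular": [0, 0, 0], "xyz": [0.05, 0.12, 0], "fingers": 1}, {"angular": [0, 0, 0], "xyz": [0, 0, 0.2], "fingers": 1}, {"angular": [0, 0, 0], "xyz": [0, 0, 0.2], "fingers": 1}, {"angular": [0, 0, 0], "xyz": [0, 0, 0], "fingers": 1}, {"angular": [0, 0, 0], "xyz": [0, 0, 0], "fingers": 1}, {"angular": [0, 0, 0], "xyz": [0, 0, 0], "fingers": 1}])

```text
clock: 39.45
tool_pos: [450.8, 245.4, 347.8]
orientation: [-3.142, -0.001, 0.002]
force: [2.7, -1.2, 0.4]
finger_gap: 0.355
```

>>> move_arm(steps=[{"angular": [0, 0, 0], "xyz": [0, 0, 0.05], "fingers": 1}, {"angular": [0, 0, 0], "xyz": [0, 0, 0], "fingers": 1}, {"angular": [0, 0, 0], "xyz": [0, 0, 0], "fingers": 1}])

```text
clock: 39.75
tool_pos: [450.9, 245.4, 347.6]
orientation: [-3.141, -0.001, 0.002]
force: [2.2, -0.9, 3.6]
finger_gap: 0.353
```

Seated at the nominal height. Releasing and backing off.

>>> move_arm(steps=[{"angular": [0, 0, 0], "xyz": [0, 0, 0], "fingers": 0.26}, {"angular": [0, 0, 0], "xyz": [0, 0, 0], "fingers": 0.15}, {"angular": [0, 0, 0], "xyz": [0, 0, 0], "fingers": 0}, {"angular": [0, 0, 0], "xyz": [0, 0, 0], "fingers": -0.2}, {"angular": [0, 0, 0], "xyz": [0, 0, 0], "fingers": -0.2}, {"angular": [0, 0, 0], "xyz": [0, 0, 0], "fingers": -0.2}, {"angular": [0, 0, 0], "xyz": [0, 0, -0.5], "fingers": -0.2}, {"angular": [0, 0, 0], "xyz": [0, 0, -2], "fingers": -0.2}, {"angular": [0, 0, 0], "xyz": [0, 0, -4], "fingers": -0.2}, {"angular": [0, 0, 0], "xyz": [0, 0, -4], "fingers": -0.2}, {"angular": [0, 0, 0], "xyz": [0, 0, -4], "fingers": -0.2}, {"angular": [0, 0, 0], "xyz": [0, 3, 0], "fingers": -0.2}, {"angular": [0, 0, 0], "xyz": [0, 4, 0], "fingers": -0.2}, {"angular": [0, 0, 0], "xyz": [0, 4, 0], "fingers": -0.2}, {"angular": [0, 0, 0], "xyz": [0, 4, 0], "fingers": -0.2}, {"angular": [0, 0, 0], "xyz": [0, 4, 0], "fingers": -0.2}, {"angular": [0, 0, 0], "xyz": [0, 4, 0], "fingers": -0.2}, {"angular": [0, 0, 0], "xyz": [0, 2, 0], "fingers": -0.2}, {"angular": [0, 0, 0], "xyz": [0, 0, 0], "fingers": -0.2}, {"angular": [0, 0, 0], "xyz": [0, 0, 0], "fingers": -0.2}])

```text
clock: 41.75
tool_pos: [451.1, -4.5, 492.5]
orientation: [-3.141, -0.0, 0.001]
force: [0.4, -0.0, -0.2]
finger_gap: 0.6
```

```bash
python3 - <<'E'
from ov import *
c=eyes.read_camera("scene");w=eyes.read_camera("top")
cv2.imwrite("pics/m12.png",np.hstack([cv2.resize(i,(400,300),interpolation=cv2.INTER_CUBIC) for i in(c["image"][170:320,110:310],w["image"][110:260,140:340])]))
E
```

```text
(no output)
```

View pics/m12.png

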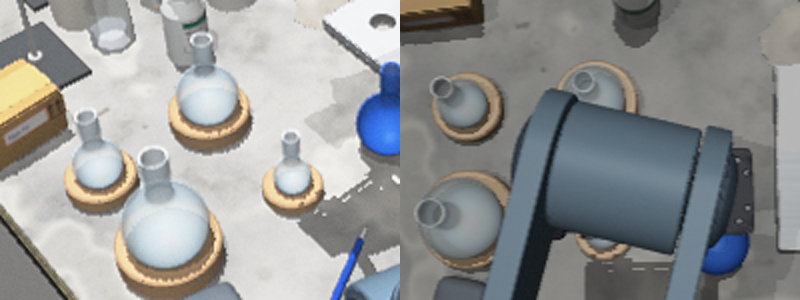

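All four flasks sit upright in their own rings, and the gripper is clear of them. Handing in.

```bash
python3 -c "
from bench import r
print(r.close_job())"
```

```text
the job is handed in; nothing more can be done
None
```

All four flasks are on the cork rings of their own size, taken by the neck one at a time from smallest to largest. I handed the job in at about 42 s of the 141 s allowed.

**Last checks:** The final scene picture, taken after release, shows all four upright and seated, with the gripper clear of them. The top view showed the 100 and 500 clearly, but the arm hid most of the 250 and nearly all of the 50. Each flask was released within about 0.6 mm of its expected seated height.

**What disagreed:**
- **Flask 100:** it touched the rim about 5 mm too high on the first try, at about 10 N. The camera position for that ring was about 4 mm off, so I lifted and shifted the flask several times until it seated.
- **Flask 500:** it first touched about 1.5 mm high, at about 8 N, and needed a 1 mm shift.

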